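Hold a newly cemented filter cube in the bonding press

TASK

The filter in the top of the black filter cube has just been cemented and must be held under pressure while it sets. With the safety catch of the bonding press still on, set the cube down upright and centred on the small raised anvil and let go of it; then push the red safety catch paddle fully down, and only then pull the press arm by its black knob all the way down to its stop, so that the ring foot presses on the cube. The arm springs back if it is let go, so finish while still holding it down; leave the other things on the bench where they are.

Things in the scene. Friction and masses are not known exactly. Their poses are not given: they have to be found in the camera images.
- filter_cube: the work piece: black cube, round green filter in its top, purple one in a side; 44 mm along its x (-20 to +24), 38 mm along its y (-19 to +19), 36 mm high (glass up to 3 mm proud), about 0.09 kg. Origin at the centre of its underside, z up. Stands loose on the bench left of the press, green side up; grip it across the 38 mm sides. It may face any way on the anvil
- bonding_press: small lever press fixed to the bench: grey base plate 12 mm thick over x -50 to 175, y -50 to 50 mm; two aluminium cheeks (x 80 to 165, y up to +-39, top z = 113 mm) carry the arm. Origin on the bench under the anvil's axis; x from the anvil to the cheeks (away from the robot), y left, z up
- anvil_top (a point): centre of the top of the anvil: round rubber-topped head, 30 mm across, 34 mm above the bench, 22 mm above the base plate; the cube overhangs it all round. Axes as the press. Nothing stands above it while the arm is parked; paddle and cheeks begin 60 mm behind it (press x), so a gripper closing along the press's y fits best
- press_catch (a joint): safety catch, rad: 0 = on (red paddle slopes up toward the robot, pawl blocks the arm), 1.15 = fully off (paddle slopes down). Turns about a shaft along the press's y at x = 95, z = 100 mm in the press frame. Pushing the paddle down takes about 1 N; it stays where it is left
- catch_pad (a point): on the upper face of the red thumb paddle (20 mm wide along the press's y, 34 mm long, 5 mm thick), 28 mm from the catch shaft, at y = -88 mm in the press frame, outside the right cheek with free space round it; at x = 73, z = 118 mm with the catch on, x = 70, z = 88 mm when fully down
- press_arm (a joint): the press arm, rad: 0 = parked upright, 1.55 = level, down at its stop. Blocked near 0 (up to 0.16 of play under a hard pull) while the catch is on. A spring drives it back to 0: at the knob it takes 2 to 3 N near upright and about 9 N to hold it at the stop on the cube
- press_pivot (a point): the arm's hinge point, axis along the press's y; 130 mm behind the anvil's axis (press x), 72 mm above the bench
- press_knob: black ball knob, 32 mm in diameter, revolving on the end of the arm; origin at its centre. From the arm pivot, in press axes: x +38, z +186 mm parked; x -185, z +42 mm at the stop; y 0; 190 mm radius. The 12 mm arm meets it from below (parked) or behind (down), so fingers either side along the press's y clear the arm and the ball turns between them
- press_foot: white ring foot (37 mm outside, 29 mm inside diameter) on a spring plunger on the underside of the arm, 130 mm from the pivot; origin at the centre of its lower rim. It touches the cube about 0.06 rad before the stop, and at the stop its spring presses with about 8 N
- petri_dish: bystander: lidded petri dish, 60 mm across, 15 mm high, in front of the press; origin at the centre of its underside
- parts_dish: bystander: small steel dish, 69 mm across, 17 mm high, at the left in front of the lamp supply; origin at the centre of its underside
- tweezers: bystander: steel tweezers, 124 mm along its y, 11 mm wide, 10 mm high, lying behind the keyboard; origin at the middle of its underside
- cover_glass_box: bystander: small white box, 33 x 33 x 19 mm, to the right of the press; origin at the centre of its underside
- objective_can: bystander: clear canister with a black screw lid, 45 mm across, 64 mm high, behind to the right of the press; origin at the centre of its underside
Things that resemble listed ones, but are neither listed nor needed, are in the scene too. What is shaped like the filter_cube but orange is not meant.

How it is judged:
By the outcome, as a careful person would: the job done as asked, in the order asked, and still so for the second after the job is handed in, while the arm keeps its last pose, push and grip.
It also fails if it takes over 69 s, if anything falls off the work surface, if the arm or the gripper's body presses on something with over 40 N, if the wrist force passes 120 N, or if a joint passes its speed limit or range.

ROBOT

A 6-joint arm with a two-finger parallel gripper is mounted at the origin on a cart in front of the work surface, level with it; the furniture and walls round the work are solid. World frame = base frame: x ahead of the robot, y to its left, z up, the work surface at z = 0. Lengths are in m, angles in degrees, forces in N, time in s.
With the tool pointing down it reaches from about 0.4 to 0.825 m from the base axis. Payload 7 kg.
Tool frame: the origin (TCP) lies midway between the tips of the shut fingers; the grasp point (between the pads) lies 19 mm behind it; x points along the fingers, z is the direction in which the jaws open and shut, and the axes are right-handed (so a half turn about x gives the same grasp; the last joint's range is limited). The gripper opens to 88 mm and grips with 3 to 60 N. Pads are 19 mm wide; open, the fingers measure 130 mm over their backs; the gripper's body (78 mm by 193 mm) begins 47 mm behind the grasp point.
Start: joints at [-54.941, 20.546, 0.682, 0, -70.136, -16.507], TCP at [0.215, -0.64, 0.227] pointing down, gripper open.
Joint ranges: [-176.03, 176.03], [-82.01, 121.73], [-58.28, 71.71], [-173.87, 95.51], [-174.79, -0.11], [-173.66, 173.66]. Speed limits (degrees/s): [136.94, 136.94, 172.46, 180, 180, 180].

INTERFACE

Orientations are given as [roll, pitch, yaw] about the fixed x, y, z axes, in that order (R = Rz(yaw) Ry(pitch) Rx(roll)).
In Python, from plant import ctrl gives the robot as it stands. The module is installed in compiled form; this text tells all that it offers.
- The arm moves only by the tool servo_tool, never from a script. Its argument "deltas" is a list of rows, each a list of 3 entries, a list of its own where there are three numbers: the turn, a rotation vector about the tool's x, y, z in degrees, then the shift along the tool's x, y, z in cm, then the finger opening in cm, from 0 to 8.76. A call has 1 to 5 rows; each row is the pose to reach, as a shift and turn from the pose measured when the call began, along the tool's axes at that moment; what a row does not reach only later rows make up. A row lasts 1/10 s, in which the tool goes at most 50 mm and 8.59 degrees, less where a joint would pass 70% of its speed; a pose out of reach is approached as far as the arm can. A call with a gripper value outside its range is refused whole. The fingers move at their own pace and stop on an object; the grip force is fixed at half the most. Time passes only in rows, so rows that repeat a pose let the fingers close. It gives the time, the measured TCP pose, the force and the opening at its end, in the units of the state.
- ctrl.get_obs(): the state, without advancing time (a new reading comes with each control period).
- ctrl.snapshot(name): name is "scene" or "top" or "wrist"; returns a dict with "image" (400x640x3 uint8, red, green, blue), "vertical_fov" (degrees; the focal length in pixels is half the picture's height over the tangent of half this angle, whatever the lens; pixels are square), "cx", "cy" (the principal point, pixels), "k1" (the pictures are not rectified: a ray, as slopes to the right and down, at radius r is drawn at 1 + k1 r^2 times it, then the intrinsics apply), "rvec" (rotation vector, rad) and "tvec" (3), from world to camera coordinates, as OpenCV has them. Camera axes: x right, y down, z forward; pixel columns grow to the right and rows downward; lengths in m; the calibration is good to about 2 mm. A picture is of the moment at which its call begins. There is no depth.
- ctrl.close_job(): hands the job in, once; it reports no verdict.
The state is a dict: "clock": time; "joint_pos": joint angles; "qvel": joint speeds; "tau": joint torques, N m; "tool_pos": TCP position; "orientation": TCP orientation; "force": force on the tool from outside, world axes, zero at the start; "moment": the same for the moment, N m; "opening": finger opening in m.
Only numpy, scipy, OpenCV 4.12 (cv2) and the standard library are available. Lean on these libraries where they do the work, as an engineer would, in place of code of your own. Each camera call takes 0.05 s, during which the arm holds its last target. There are 200 camera calls.

## Working session

There is one attempt and no reset: what is moved stays moved. The work goes in short steps, Python scripts to look and compute and a tool call to move; the robot and the scene stay as the last step left them, time stands still between calls to the robot, and variables do not carry over. Pictures are saved under pics/ and viewed, on a budget of 10 in all, crops included, one or two more only if the job needs it, and the job is handed in when it is done.

Besides the shell and the picture viewer there is one more tool, called after "Emit:" as name([rows], argument=value, ...), one row to a line, values as JSON. servo_tool: Moves the arm, as the interface text tells. Its arguments: {"type":"object","properties":{"deltas":{"type":"array","items":{"type":"array"}}},"required":["deltas"]}

```bash
mkdir -p pics
cat > h.py <<'E'
import numpy as np, cv2
from plant import ctrl
from scipy.spatial.transform import Rotation as R
def snap(n,f):
    s=ctrl.snapshot(n); cv2.imwrite('pics/'+f,s['image'][:,:,::-1]); np.save('pics/'+f[:-4]+'.npy',s,allow_pickle=True); return s
def load(f): return np.load('pics/'+f+'.npy',allow_pickle=True).item()
def cam(s):
    f=200/np.tan(np.radians(s['vertical_fov'])/2); return f,cv2.Rodrigues(np.array(s['rvec'],float))[0],np.array(s['tvec'],float).ravel()
def ray(s,u,v):
    f,Rm,t=cam(s); d=np.array([(u-s['cx'])/f,(v-s['cy'])/f]); p=d.copy()
    for _ in range(30): p=d/(1+s['k1']*(p@p))
    return -Rm.T@t, Rm.T@np.array([*p,1])
def onz(s,u,v,z):
    c,d=ray(s,u,v); return c+d*(z-c[2])/d[2]
def proj(s,P):
    f,Rm,t=cam(s); q=Rm@np.array(P,float)+t; p=q[:2]/q[2]; p=p*(1+s['k1']*(p@p)); return p*f+[s['cx'],s['cy']]
def tri(obs):
    A=np.zeros((3,3));b=np.zeros(3)
    for s,u,v in obs:
        c,d=ray(s,u,v); d/=np.linalg.norm(d); M=np.eye(3)-np.outer(d,d); A+=M;b+=M@c
    return np.linalg.solve(A,b)
def pose():
    o=ctrl.get_obs(); return np.array(o['tool_pos']),R.from_euler('xyz',o['orientation'],degrees=True),o
def to(P,Rg=None):
    p,r,o=pose(); print('shift cm',np.round(r.inv().apply(np.array(P)-p)*100,2))
    if Rg is not None: print('turn deg',np.round((r.inv()*Rg).as_rotvec(degrees=True),2))
E
python3 - <<'E'
from h import *
for n in('scene','top','wrist'):
    s=snap(n,n+'0.png'); print(n,s['vertical_fov'],s['k1'],-cam(s)[1].T@cam(s)[2])
p,r,o=pose();print(o,r.as_matrix().round(3))
a=[cv2.imread(f'pics/{n}0.png') for n in('scene','top')]
cv2.imwrite('pics/both.png',cv2.resize(np.vstack(a),None,fx=.75,fy=.75,interpolation=cv2.INTER_AREA))
E
```

```text
scene 54.333411637827695 -0.04957794682779326 [-0.19604077  0.67718188  0.70714206]
top 55.60944590678579 -0.047691780163512325 [0.30754616 0.07059838 1.17960088]
wrist 58.65635957618268 -0.08220679663463679 [ 0.13818047 -0.66488649  0.38392641]
{'clock': 0.15, 'joint_pos': array([-5.49391454e+01,  2.05823249e+01,  6.47922299e-01, -1.21831867e-02,
       -7.01358678e+01, -1.65061207e+01]), 'qvel': array([-0.02709012, -0.07987544,  0.21699986, -0.03370022,  0.04338705,
        0.13745461]), 'tau': array([-1.81229778e-03, -5.83275998e+01,  2.93289596e+01,  7.00126782e+00,
        8.72602395e-03, -1.34870170e-04]), 'tool_pos': array([ 0.21463986, -0.6396008 ,  0.22585797]), 'orientation': array([  7.24906364,  89.92880192, 115.79965076]), 'force': array([-0.69358152,  0.57510997,  0.2576642 ]), 'moment': array([0.03864454, 0.02423598, 0.03399611]), 'opening': 0.08784392514988963} [[-0.001 -0.948 -0.318]
 [ 0.001 -0.318  0.948]
 [-1.     0.     0.001]]
```

View pics/scene0.png

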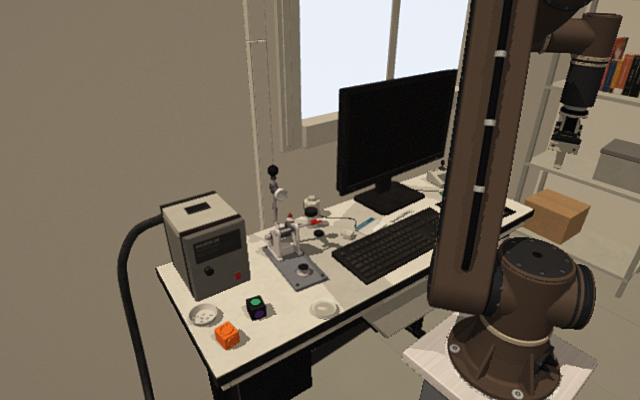

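View pics/top0.png

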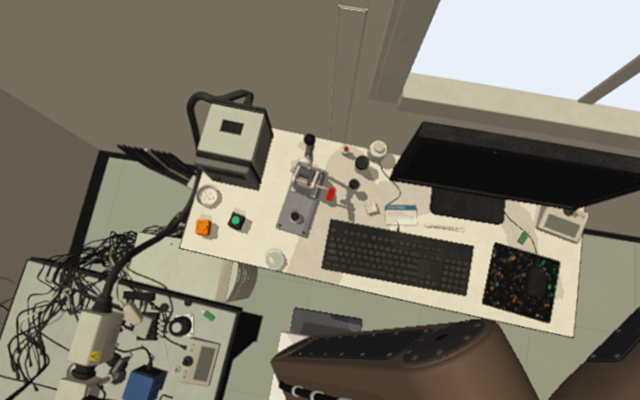

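The scene view shows the cube at about (256,307), the press at (295,262) and the knob at (272,170). In the top view the cube is at (236,219), the anvil at about (295,216), the paddle at (330,194) and the knob at (309,140). I'll zoom in on both.

Run:
```python
from h import *
a=load('top0')['image'][125:275,185:385,::-1]; b=load('scene0')['image'][155:355,180:380,::-1]
A=cv2.resize(a,(800,600),interpolation=cv2.INTER_CUBIC)
A=cv2.resize(a,(400,300),interpolation=cv2.INTER_CUBIC);B=cv2.resize(b,(400,400),interpolation=cv2.INTER_CUBIC)
c=np.zeros((600,800,3),np.uint8);c[:450,:]=0
c=np.hstack([cv2.resize(a[:,0:200],(400,300),interpolation=cv2.INTER_CUBIC)[:300],B[:300]])
x=cv2.resize(a[:,20:170],(600,600),interpolation=cv2.INTER_CUBIC)
cv2.imwrite('pics/z.png',x)
t=load('top0');s=load('scene0')
for n,k in(('top0',t),('scene0',s)):
    im=cv2.cvtColor(k['image'],cv2.COLOR_RGB2HSV)
    for nm,lo,hi in(('green',(60,100,60),(90,255,255)),('red',(0,150,90),(5,255,255)),('red2',(174,150,90),(180,255,255))):
        m=cv2.inRange(im,lo,hi); N,l,st,ce=cv2.connectedComponentsWithStats(m)
        print(n,nm,[(st[i].tolist(),ce[i].round(1).tolist()) for i in range(1,N) if st[i,4]>8])
print('cube',onz(t,236,219,.037)); print('anvil',onz(t,295,216,.034)); print('knob',tri([(t,309,140),(s,272,170)]))
```

```text
top0 green [([231, 216, 9, 9, 66], [235.2, 219.8]), ([519, 233, 8, 10, 45], [522.5, 237.4]), ([541, 260, 4, 5, 14], [542.6, 262.1]), ([548, 284, 3, 6, 14], [549.0, 286.5]), ([204, 312, 10, 8, 38], [208.6, 315.4])]
top0 red [([344, 147, 4, 3, 9], [345.7, 148.1]), ([326, 188, 9, 13, 84], [330.2, 194.1])]
top0 red2 []
scene0 green [([250, 298, 11, 7, 59], [255.2, 301.3])]
scene0 red [([601, 68, 7, 15, 24], [604.0, 75.0]), ([288, 213, 3, 4, 9], [288.9, 214.7]), ([310, 219, 12, 6, 37], [314.6, 221.3]), ([236, 272, 4, 7, 19], [237.5, 275.3])]
scene0 red2 []
cube [0.45511356 0.35154992 0.037     ]
anvil [0.49454667 0.1756314  0.034     ]
knob [0.65981101 0.15602197 0.26076123]
```

View pics/z.png

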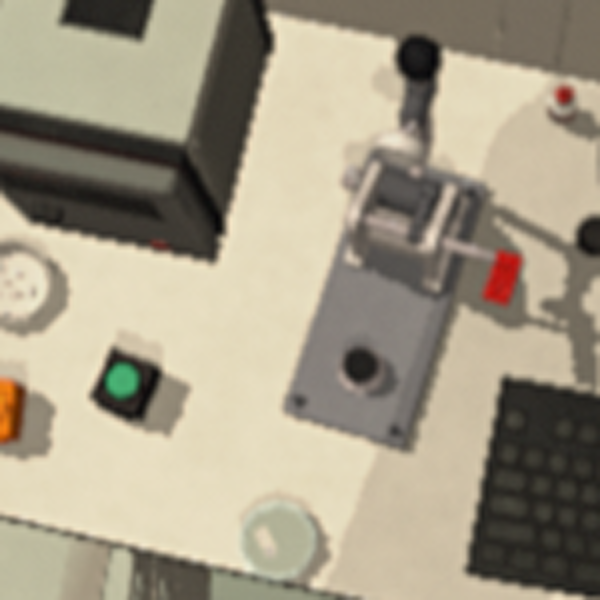

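Run:
```python
from h import *
t=load('top0');s=load('scene0')
Z=lambda x,y:(205+x/4-.375,125+y/4-.375)
nl=onz(t,*Z(287,410),.012);nr=onz(t,*Z(410,450),.012)
print(nl,nr,np.linalg.norm(nl-nr)); d=nl-nr; yaw=np.degrees(np.arctan2(-d[0],d[1])); print('yaw',yaw)
print('anvil',onz(t,*Z(360,366),.034))
print('paddle',tri([(t,330.2,194.1),(s,314.6,221.3)]))
k=tri([(t,*Z(417,57)),(s,272,170)]);print('knob',k)
c=[onz(t,*Z(*q),.036) for q in((125,350),(160,372),(137,420),(93,395))]
print(np.round(c,4)); print('cubefilter',onz(t,235.2,219.8,.039))
for i in range(4):
    e=c[(i+1)%4]-c[i];print(np.linalg.norm(e).round(4),np.degrees(np.arctan2(e[1],e[0])).round(1))
p,r,o=pose()
w=load('wrist0');f,Rm,tt=cam(w);print('cam in tool',r.inv().apply(-Rm.T@tt-p),'axes',(r.inv().as_matrix()@Rm.T).round(2).tolist())
# way points
for P in((.33,-.42,.32),):to(P)
```

```text
[0.45410335 0.2284579  0.012     ] [0.43916647 0.12897506 0.012     ] 0.10059794442839444
yaw -8.538908260822843
anvil [0.49397468 0.17669564 0.034     ]
paddle [0.56341958 0.08083463 0.11100231]
knob [0.66209469 0.1559768  0.26031369]
[[0.4761 0.3567 0.036 ]
 [0.4638 0.3266 0.036 ]
 [0.4247 0.3363 0.036 ]
 [0.4379 0.3735 0.036 ]]
cubefilter [0.45203193 0.35295321 0.039     ]
0.0325 -112.3
0.0403 166.1
0.0395 70.4
0.0418 -23.8
cam in tool [-0.15805526  0.08055601  0.00054785] axes [[-0.0, -0.29, 0.96], [-0.0, -0.96, -0.29], [1.0, -0.0, 0.0]]
shift cm [ -9.4  -17.92  17.16]
```

Emit:
servo_tool([
  [[0,0,0],[-2,-4,3.5],8.7],
  [[0,0,0],[-4,-8.5,7],8.7],
  [[0,0,0],[-6,-13,11],8.7],
  [[0,0,0],[-7.5,-17,14.5],8.7],
  [[0,0,0],[-7.5,-21,18],8.7],
])

```text
clock: 0.65
tool_pos: [0.3383, -0.4336, 0.2979]
orientation: [-117.1, 90.0, -8.6]
force: [1.7, 0.1, 1.5]
opening: 0.0869
```

Emit:
servo_tool([
  [[8,0,0],[0,-3,4],8.7],
  [[16,0,0],[0,-6.5,8],8.7],
  [[24,0,0],[0,-10,12],8.7],
  [[32,0,0],[0,-13,16],8.7],
  [[40,0,0],[0,-16.5,20],8.7],
])

```text
clock: 1.15
tool_pos: [0.4157, -0.2308, 0.2981]
orientation: [-72.7, 89.9, -1.1]
force: [1.0, -0.3, -0.0]
opening: 0.0871
```

Run:
```python
from h import *
p,r,o=pose();print(p,r.as_matrix().round(3),o['joint_pos'])
for P in((.44,.08,.30),(.42,.33,.25)):to(P)
```

```text
[ 0.41570243 -0.23084461  0.29807533] [[ 0.001 -0.949  0.316]
 [-0.     0.316  0.949]
 [-1.    -0.001  0.   ]] [-5.25917487e+00 -1.14090371e+00 -1.66738983e+01 -4.86554867e-03
 -7.44022623e+01 -1.03140777e+02]
shift cm [-0.19  7.51 30.26]
shift cm [ 4.81 17.3  53.35]
```

Emit:
servo_tool([
  [[0,0,0],[0,1.5,4.7],8.7],
  [[0,0,0],[0,3,9.4],8.7],
  [[0,0,0],[0,4.5,14],8.7],
  [[0,0,0],[0,6,18.8],8.7],
  [[0,0,0],[0,7.5,23.5],8.7],
])

```text
clock: 1.65
tool_pos: [0.4181, 0.0177, 0.2983]
orientation: [-57.4, 89.9, 14.2]
force: [2.4, -0.1, 0.0]
opening: 0.0869
```

Emit:
servo_tool([
  [[0,0,0],[0,1.7,4.7],8.7],
  [[0,0,0],[1,3.4,9.4],8.7],
  [[0,0,0],[2,5,14],8.7],
  [[0,0,0],[3,6.6,18.8],8.7],
  [[0,0,0],[4,8.3,23.5],8.7],
])

```text
clock: 2.15
tool_pos: [0.413, 0.264, 0.2593]
orientation: [-46.8, 89.9, 24.8]
force: [1.4, 0.3, 0.8]
opening: 0.0869
```

Run:
```python
from h import *
p,r,o=pose();print(p,r.as_matrix().round(3),o['joint_pos'])
s=snap('wrist','w1.png'); print(proj(s,(.454,.352,.036)),proj(s,(.494,.177,.034)))
```

```text
[0.41304521 0.26399408 0.2592514 ] [[ 0.002 -0.949  0.315]
 [ 0.001  0.315  0.949]
 [-1.    -0.002  0.002]] [ 5.56811518e+01  1.52725220e+00 -1.90774197e+01  8.10701650e-02
 -6.92685559e+01 -1.64076934e+02]
[400.67835817 174.57539233] [265.3921995  250.73541749]
```

View pics/w1.png

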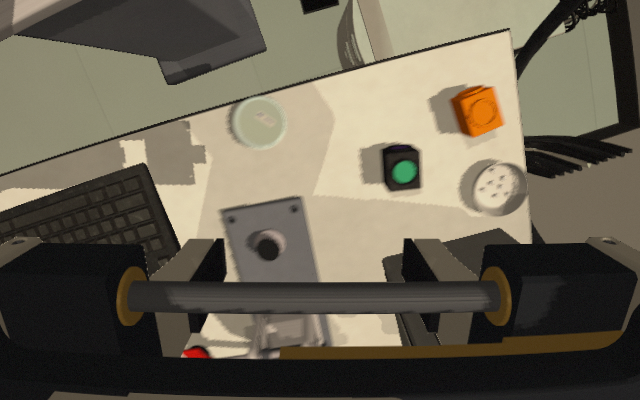

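The wrist view shows the cube at about (402,168) with its green filter at (404,171). The purple side faces the robot (up in the image), so the jaws close across the correct sides. The anvil is at (267,246).

Run:
```python
from h import *
s=load('w1');im=s['image'];h=cv2.cvtColor(im,cv2.COLOR_RGB2HSV)
g=cv2.inRange(h,(60,90,60),(95,255,255))[140:200,375:430]
N,l,st,ce=cv2.connectedComponentsWithStats(g);i=1+st[1:,4].argmax();c=ce[i]+[375,140];print(c,onz(s,*c,.038),onz(s,*c,.036))
m=np.zeros(im.shape[:2],np.uint8);m[135:200,365:435]=((im.max(2)<55)|(cv2.inRange(h,(60,90,60),(95,255,255))>0))[135:200,365:435]
cs=max(cv2.findContours(m,0,2)[0],key=cv2.contourArea)
pp=cv2.approxPolyDP(cs,2.5,True)[:,0];print(pp.tolist())
P=[onz(s,*q,.036)[:2] for q in pp]
for k in range(len(P)):
    e=P[(k+1)%len(P)]-P[k];print(P[k].round(4),np.linalg.norm(e).round(4),np.degrees(np.arctan2(e[1],e[0])).round(1))
# anvil
gs=im.max(2); a=(gs[225:270,245:295]<60).astype(np.uint8);N,l,st,ce=cv2.connectedComponentsWithStats(a);i=1+st[1:,4].argmax();c=ce[i]+[245,225];print('anv',c,st[i],onz(s,*c,.034))
v=im.copy()[100:220,330:460,::-1];x=cv2.resize(v,None,fx=4,fy=4,interpolation=cv2.INTER_CUBIC)
for q in pp: cv2.circle(x,tuple(int(t) for t in ((q-[330,100])*4+2)),3,(0,0,255),-1)
y=cv2.resize(im[185:345,210:330,::-1],None,fx=3,fy=3,interpolation=cv2.INTER_CUBIC)
o=np.zeros((480,800,3),np.uint8);o[:,:520]=x;o=np.hstack([x[:,:430],y[:,:360]]);cv2.imwrite('pics/z2.png',o)
```

```text
[404.0387931  171.37068966] [0.45104016 0.35611071 0.038     ] [0.45164633 0.35646662 0.036     ]
[[383, 149], [384, 180], [389, 188], [418, 186], [417, 152], [408, 145]]
[0.4203 0.3408] 0.0347 -13.4
[0.4541 0.3327] 0.0111 15.3
[0.4648 0.3357] 0.0327 75.7
[0.4729 0.3674] 0.0386 168.0
[0.4351 0.3754] 0.0129 -144.3
[0.4246 0.3679] 0.0274 -98.9
anv [267.06989247 249.20430108] [  9  14  25  22 372] [0.49275515 0.17960173 0.034     ]
```

View pics/z2.png

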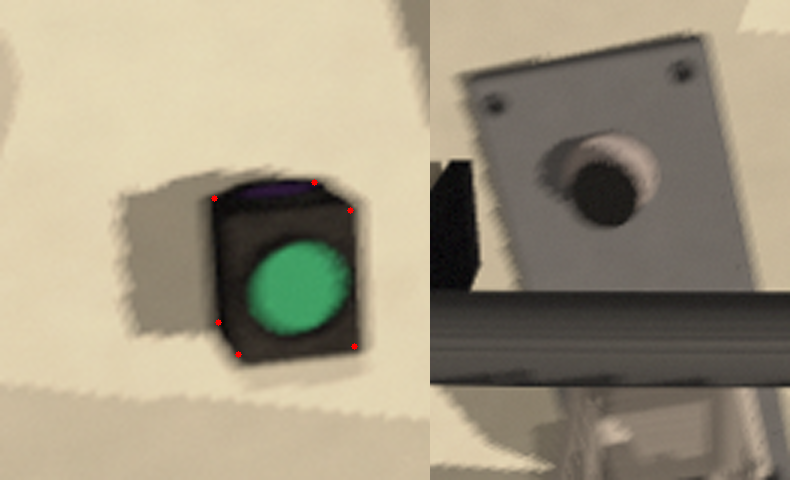

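Emit:
servo_tool([
  [[0,0,0],[2,0,3],8.7],
  [[0,0,0],[6,-0.5,6],8.7],
  [[0,0,0],[9,-0.9,9],8.7],
  [[0,0,0],[11,-0.9,9.8],8.7],
  [[0,0,0],[11,-0.9,9.8],8.7],
])

```text
clock: 2.7
tool_pos: [0.4515, 0.3586, 0.1431]
orientation: [165.7, 89.7, -122.6]
force: [-0.5, 0.2, 0.6]
opening: 0.087
```

Emit:
servo_tool([
  [[0,0,0],[0,0,0],8.7],
  [[0,0,0],[0,0,0],8.7],
  [[0,0,0],[0,0,0],8.7],
])

```text
clock: 3.0
tool_pos: [0.4518, 0.3585, 0.1448]
orientation: [168.7, 89.8, -119.6]
force: [0.1, -0.5, -0.1]
opening: 0.0865
```

Run:
```python
from h import *
p,r,o=pose();print(p,r.as_matrix().round(3),o['joint_pos'],np.abs(o['qvel']).max())
s=snap('wrist','w2.png');im=s['image']
x=cv2.resize(im[80:330,190:450,::-1],None,fx=2.3,fy=2.3,interpolation=cv2.INTER_CUBIC);cv2.imwrite('pics/z3.png',x)
h=cv2.cvtColor(im,cv2.COLOR_RGB2HSV)
g=cv2.inRange(h,(60,90,60),(95,255,255))
g[:, :220]=0;g[:,420:]=0
N,l,st,ce=cv2.connectedComponentsWithStats(g);i=1+st[1:,4].argmax();c=ce[i];print(c,st[i],onz(s,*c,.038))
```

```text
[0.45182195 0.35853436 0.14478112] [[-0.002 -0.949  0.314]
 [-0.003  0.314  0.949]
 [-1.     0.001 -0.003]] [ 5.78614866e+01  1.53155197e+01 -1.82387874e+01  1.05317360e-02
 -5.66458283e+01 -1.66175636e+02] 0.2642362366493037
[308.97486772 197.33201058] [294 183  31  30 756] [0.45140248 0.35411451 0.038     ]
```

View pics/z3.png

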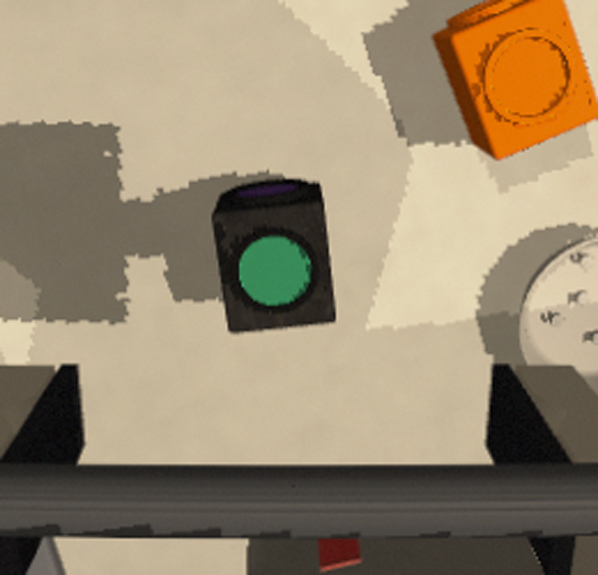

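The cube shows sharply in this crop: filter at (275,271), top-face corners at about (214,214), (321,201), (336,321) and (229,332). It is rotated a few degrees relative to the jaws.

Run:
```python
from h import *
s=load('w2');q=[(214,214),(321,201),(336,321),(229,332)]
P=np.array([onz(s,190+a/2.3-.3,80+b/2.3-.3,.036)[:2] for a,b in q]);print(P,P.mean(0))
for k in range(4):
    e=P[(k+1)%4]-P[k];print(np.linalg.norm(e).round(4),np.degrees(np.arctan2(e[1],e[0])).round(1))
```

```text
[[0.4268809  0.34101284]
 [0.4338897  0.37633159]
 [0.47610456 0.36842122]
 [0.46830618 0.33170183]] [0.45129534 0.35436687]
0.036 78.8
0.0429 -10.6
0.0375 -102.0
0.0425 167.3
```

Emit:
servo_tool([
  [[-3.5,0,0],[2,-0.1,-0.2],8.7],
  [[-6.9,0,0],[5,-0.1,-0.4],8.7],
  [[-6.9,0,0],[8,-0.1,-0.4],8.7],
  [[-6.9,0,0],[9,-0.1,-0.4],8.7],
  [[-6.9,0,0],[9,-0.1,-0.4],8.7],
])

```text
clock: 3.55
tool_pos: [0.4511, 0.3535, 0.0543]
orientation: [161.0, 89.7, -120.5]
force: [0.8, -0.3, 0.6]
opening: 0.0868
```

Run:
```python
from h import *
p,r,o=pose();print(p,r.as_matrix().round(3),o['force'])
az=np.radians(78.5);z=np.array([np.cos(az),np.sin(az),0]);x=np.array([0,0,-1.]);to((.4513,.354,.007),R.from_matrix(np.c_[x,np.cross(z,x),z]))
```

```text
[0.45109511 0.35354119 0.05431917] [[-0.003 -0.98   0.198]
 [-0.004  0.198  0.98 ]
 [-1.     0.002 -0.005]] [ 0.75904635 -0.26610509  0.64043426]
shift cm [ 4.73 -0.02  0.07]
turn deg [ 0.07 -0.28 -0.1 ]
```

Emit:
servo_tool([
  [[0,-0.3,0],[2,0,0],8.7],
  [[0,-0.3,0],[4,0,0],8.7],
  [[0,-0.3,0],[4.7,0,0],8.7],
  [[0,-0.3,0],[4.7,0,0],8.7],
  [[0,-0.3,0],[4.7,0,0],6],
])

```text
clock: 4.05
tool_pos: [0.4516, 0.3542, 0.0087]
orientation: [21.9, 89.9, 100.5]
force: [0.3, 0.7, 0.4]
opening: 0.0834
```

Emit:
servo_tool([
  [[0,0,0],[0,0,0],5],
  [[0,0,0],[0,0,0],4],
  [[0,0,0],[0,0,0],3],
  [[0,0,0],[0,0,0],3],
  [[0,0,0],[0,0,0],3],
])

```text
clock: 4.55
tool_pos: [0.4516, 0.3541, 0.0088]
orientation: [21.0, 89.9, 99.6]
force: [-0.3, -0.9, 0.8]
opening: 0.0444
```

Emit:
servo_tool([
  [[0,0,0],[0,0,0],3],
  [[0,0,0],[0,0,0],3],
  [[0,0,0],[0,0,0],3],
])

```text
clock: 4.85
tool_pos: [0.4516, 0.3541, 0.0088]
orientation: [23.3, 89.9, 101.9]
force: [0.5, -0.1, 0.2]
opening: 0.0376
```

Emit:
servo_tool([
  [[0,0,0],[-2,0,0],3],
  [[0,0,0],[-5,0,0],3],
  [[0,0,0],[-8,0,0],3],
  [[0,0,0],[-11,0,-1],3],
  [[0,0,0],[-12,0,-3],3],
])

```text
clock: 5.35
tool_pos: [0.447, 0.3262, 0.1317]
orientation: [-17.1, 89.6, 61.5]
force: [-0.0, -0.7, -0.5]
opening: 0.0378
```

Emit:
servo_tool([
  [[-1,0,0],[0,0,-3],3],
  [[-2,0,0],[0,0,-5],3],
  [[-3,0,0],[0,0,-5.5],3],
  [[-3,0,0],[0,0,-5.5],3],
  [[-3,0,0],[0,0,-5.5],3],
])

```text
clock: 5.85
tool_pos: [0.4366, 0.273, 0.1315]
orientation: [-22.0, 89.6, 59.6]
force: [0.4, 0.1, -1.6]
opening: 0.0378
```

Emit:
servo_tool([
  [[0,0,0],[0,0,0],3],
  [[0,0,0],[0,0,0],3],
])

```text
clock: 6.05
tool_pos: [0.4367, 0.2737, 0.1312]
orientation: [-21.8, 89.6, 59.9]
force: [-0.3, -0.9, -1.4]
opening: 0.0378
```

Run:
```python
from h import *
p,r,o=pose();print(p,r.as_matrix().round(3),o['force'],o['opening'])
s=snap('wrist','w3.png');snap('top','t3.png')
print(proj(s,(.494,.177,.034)))
```

```text
[0.4367182  0.27367061 0.13122588] [[ 0.003 -0.989  0.145]
 [ 0.005  0.145  0.989]
 [-1.    -0.002  0.006]] [-0.27575651 -0.93074006 -1.43738975] 0.03782543273058335
[206.38362281 281.94092431]
```

View pics/w3.png

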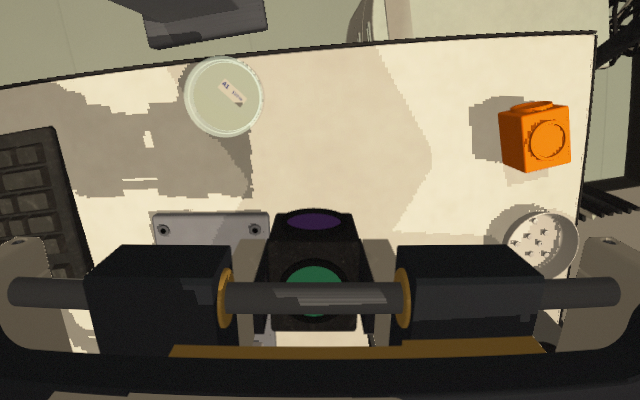

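The wrist view shows the cube held level. The plate's near corners are at (152,214) and (268,212) with screws at (163,230) and (254,230), but the finger hides the anvil.

Run:
```python
from h import *
s=load('w3')
for a,b,c in(((152.5,214),(268,212.5),.05),((163,230),(254.5,229.5),None)):
    L=onz(s,*b,.012);Rr=onz(s,*a,.012);d=(L-Rr);n=np.linalg.norm(d);d/=n;x=np.array([d[1],-d[0],0]);print(L,Rr,n,np.degrees(np.arctan2(x[1],x[0])), ((L+Rr)/2+.05*x) if c else (L+Rr)/2)
t=load('top0');g=t['image'].max(2)[205:228,283:308]
print(g[::1,:])
a=(g<75).astype(np.uint8);N,l,st,ce=cv2.connectedComponentsWithStats(a)
for i in range(1,N): print(st[i],ce[i]+[283,205],onz(t,*(ce[i]+[283,205]),.034))
s=load('w2');im=s['image']
```

```text
[0.44934012 0.23435185 0.012     ] [0.43650623 0.1376068  0.012     ] 0.09759259088098897 -7.55655568258767 [0.49248896 0.17940409 0.012     ]
[0.46259434 0.22031893 0.012     ] [0.45184816 0.14262959 0.012     ] 0.07842903710421621 -7.875318934527337 [0.45722125 0.18147426 0.012     ]
[[152 132 133 134 136 134 134 135 135 136 137 138 139 137 136 136 136 134
  136 135 135 137 138 138 140]
 [142 132 134 136 136 135 136 134 137 136 139 140 140 138 137 136 136 135
  136 137 135 137 139 139 140]
 [136 134 135 136 137 136 136 135 136 137 138 138 137 137 136 136 136 135
  135 135 137 139 139 138 138]
 [134 134 135 136 135 136 135 136 135 135 135 131 132 129 135 137 137 137
  136 136 137 138 138 139 137]
 [133 133 135 135 135 136 137 135 132 128 126 124 125 124 128 134 135 135
  137 137 137 137 139 138 137]
 [132 133 134 134 136 135 135 133 127 124 119 116 118 119 124 129 133 135
  136 136 136 137 139 138 139]
 [133 135 134 134 135 134 135 132 123 119 102  96  98 105 118 127 131 134
  136 137 136 137 138 138 138]
 [134 135 134 134 135 135 133 128 110  91  69  60  62  72  95 117 132 137
  13
[... 982 characters left out ...]
135 135 134 135 134 136 147 159 155 150 146 127 115 105  94  84
   86  93 108 127 126 119 118]
 [135 135 136 135 136 136 135 135 133 133 138 149 145 124 102  93  90  91
  101 114 125 129 122 117 120]
 [137 136 135 136 135 135 136 136 135 134 135 139 138 130 118 116 117 118
  123 133 135 130 120 118 119]
 [137 136 136 136 134 135 136 137 136 136 136 135 134 135 134 134 134 133
  136 137 137 131 121 119 117]
 [138 136 136 137 134 135 136 136 136 137 136 135 136 137 137 137 136 137
  136 137 135 125 120 119 116]
 [138 136 136 136 136 136 135 136 136 136 136 136 136 138 138 138 137 136
  136 137 133 122 118 119 112]]
[ 8  7  9  9 57] [294.68421053 215.77192982] [0.4950851  0.17671206 0.034     ]
```

Emit:
servo_tool([
  [[0,0,0],[0,-1.5,0],3],
  [[0,0,0],[0,-3.5,0],3],
  [[0,0,0],[0,-3.5,0],3],
  [[0,0,0],[0,-3.5,0],3],
  [[0,0,0],[0,-3.5,0],3],
])

```text
clock: 6.65
tool_pos: [0.4711, 0.2681, 0.131]
orientation: [-19.0, 89.7, 62.6]
force: [-0.5, -1.1, -0.9]
opening: 0.0381
```

Run:
```python
from h import *
p,r,o=pose();print(p,r.as_matrix().round(3),np.abs(o['qvel']).max())
s=snap('wrist','w4.png');im=s['image']
u,v=proj(s,(.494,.177,.034)).astype(int);print(u,v)
cv2.imwrite('pics/z4.png',cv2.resize(im[120:270,110:350,::-1],None,fx=3,fy=3,interpolation=cv2.INTER_CUBIC))
g=im.max(2);a=np.zeros_like(g);a[v-30:v+30,u-35:u+35]=g[v-30:v+30,u-35:u+35]<55
N,l,st,ce=cv2.connectedComponentsWithStats(a)
for i in range(1,N):
    if st[i,4]>60: print(st[i],ce[i],onz(s,*ce[i],.034))
```

```text
[0.47109799 0.26805161 0.13102897] [[ 0.003 -0.989  0.145]
 [ 0.005  0.145  0.989]
 [-1.    -0.002  0.005]] 0.5374788015188681
202 243
[ 167  227   66   46 2282] [199.1305872 253.3733567] [0.50216636 0.17190145 0.034     ]
```

View pics/z4.png

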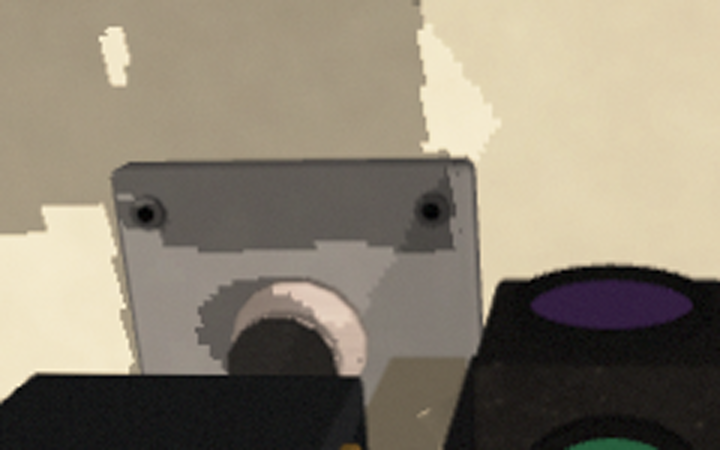

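The anvil's rubber top is centred at about full-frame (203.5,242.5), which puts the anvil near (0.494, 0.178). Next I move above it.

Emit:
servo_tool([
  [[0,0,0],[0,-0.8,-2],3],
  [[0,0,0],[0,-2,-5],3],
  [[0,0,0],[0,-3.2,-8],3],
  [[0,0,0],[0,-3.6,-8.6],3],
  [[0,0,0],[0,-3.6,-8.6],3],
])

```text
clock: 7.2
tool_pos: [0.4942, 0.1771, 0.131]
orientation: [-21.4, 89.6, 60.2]
force: [0.0, 0.9, -1.1]
opening: 0.0379
```

Run:
```python
from h import *
s=load('w4');print('anvil',onz(s,203.5,242.5,.034))
p,r,o=pose();print(p,r.as_matrix().round(3))
az=np.radians(82);z=np.array([np.cos(az),np.sin(az),0]);x=np.array([0,0,-1.]);to((.4942,.178,.046),R.from_matrix(np.c_[x,np.cross(z,x),z]))
```

```text
anvil [0.49344348 0.17769158 0.034     ]
[0.49423861 0.17712028 0.13101106] [[ 0.003 -0.989  0.146]
 [ 0.005  0.146  0.989]
 [-1.    -0.002  0.006]]
shift cm [8.5  0.04 0.04]
turn deg [-0.42  0.33  0.13]
```

Emit:
servo_tool([
  [[0,0.3,0.1],[2,0,0],3],
  [[0,0.3,0.1],[5,0,0],3],
  [[0,0.3,0.1],[7.5,0,0],3],
  [[0,0.3,0.1],[8.5,0,0],3],
  [[0,0.3,0.1],[8.5,0,0],3],
])

```text
clock: 7.7
tool_pos: [0.4937, 0.1778, 0.0449]
orientation: [140.6, 89.9, -137.8]
force: [-0.4, -0.4, -1.7]
opening: 0.0378
```

Emit:
servo_tool([
  [[0,0,0],[0.1,0,0.07],3],
  [[0,0,0],[0.2,0,0.07],3],
  [[0,0,0],[0.25,0,0.07],3],
])

```text
clock: 8.0
tool_pos: [0.4943, 0.179, 0.0433]
orientation: [170.4, 90.0, -107.9]
force: [-0.1, 0.5, -1.8]
opening: 0.0378
```

Emit:
servo_tool([
  [[0,0,0],[0,0,-0.1],3],
  [[0,0,0],[0.05,0,-0.1],3],
  [[0,0,0],[0.1,0,-0.1],3],
])

```text
clock: 8.3
tool_pos: [0.4944, 0.1781, 0.0427]
orientation: [-62.0, 90.0, 19.6]
force: [-3.6, -1.0, 11.7]
opening: 0.0376
```

Emit:
servo_tool([
  [[0,0,0],[-0.05,0,0],3.8],
  [[0,0,0],[-0.05,0,0],4.2],
  [[0,0,0],[-0.05,0,0],5.5],
  [[0,0,0],[-0.05,0,0],7],
  [[0,0,0],[-0.05,0,0],8.5],
])

```text
clock: 8.8
tool_pos: [0.4944, 0.1781, 0.0432]
orientation: [-65.8, 90.0, 15.8]
force: [-0.6, -0.4, 0.6]
opening: 0.0607
```

Emit:
servo_tool([
  [[0,0,0],[-0.1,0,0],8.7],
  [[0,0,0],[-3,0,0],8.7],
  [[0,0,0],[-7,0,0],8.7],
  [[0,0,0],[-11,0,0],8.7],
  [[0,0,0],[-11,0,0],8.7],
])

```text
clock: 9.3
tool_pos: [0.4972, 0.1798, 0.1589]
orientation: [-50.9, 89.4, 30.8]
force: [-0.1, 0.1, -0.0]
opening: 0.087
```

Run:
```python
from h import *
p,r,o=pose();print(p,o['opening'],o['force'])
s=snap('wrist','w5.png');im=s['image']
cv2.imwrite('pics/z5.png',im[:,:,::-1])
g=cv2.inRange(cv2.cvtColor(im,cv2.COLOR_RGB2HSV),(60,90,50),(95,255,255))
N,l,st,ce=cv2.connectedComponentsWithStats(g);i=1+st[1:,4].argmax();c=ce[i];print(c,st[i],onz(s,*c,.072))
```

```text
[0.49719136 0.17975445 0.15890607] 0.08704799613051042 [-0.0999209   0.07112471 -0.03738155]
[309.64261931 199.40843507] [293 183  34  34 901] [0.49403672 0.17782957 0.072     ]
```

View pics/z5.png

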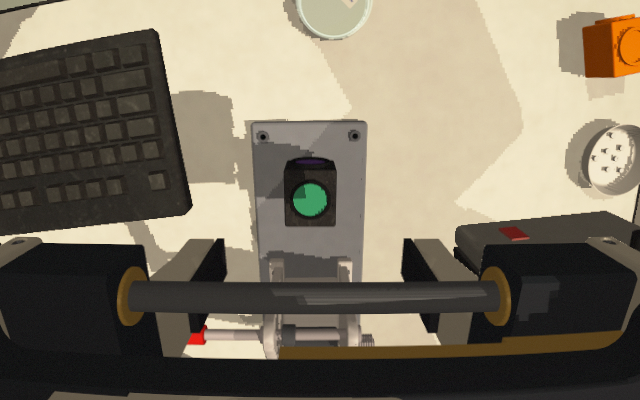

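The cube is released and standing upright on the anvil: filter at (310,199), plate corners at (252,122) and (367,122), screws at (262,135) and (354,135). I'll check the centring and plan the catch push.

Run:
```python
from h import *
s=load('w5')
for a,b in(((252.5,122),(367,122)),((262,135.5),(354.5,135))):
    Rr=onz(s,*a,.012);L=onz(s,*b,.012);d=L-Rr;n=np.linalg.norm(d);d/=n;x=np.array([d[1],-d[0],0]);m=(L+Rr)/2
    q=np.array([.49404,.17783,.012])-m;print(n,np.degrees(np.arctan2(x[1],x[0])),'cube ahead of edge',q@x,'left',q@d)
yaw=np.radians(-8);A=np.array([.494,.178,0]);F=np.array([[np.cos(yaw),-np.sin(yaw),0],[np.sin(yaw),np.cos(yaw),0],[0,0,1]])
P=A+F@[.069,-.088,.16];print(P)
x=np.array([0,0,-1.]);z=F[:,1];to(P,R.from_matrix(np.c_[x,np.cross(z,x),z]))
```

```text
0.09686713644698132 -8.3662767199265 cube ahead of edge 0.049429347930797826 left -1.4445794796062013e-05
0.07897729067890218 -8.074609273236304 cube ahead of edge 0.03818925603938836 left 0.0011139713648429027
[0.55008126 0.08125347 0.16      ]
shift cm [-0.39 -6.79 -8.89]
turn deg [-0.34  0.25  0.26]
```

Emit:
servo_tool([
  [[0,0.2,0.2],[-1,-1.5,-2],4],
  [[0,0.2,0.2],[-1,-4,-5],0],
  [[0,0.2,0.2],[-0.5,-6,-8],0],
  [[0,0.2,0.2],[-0.4,-6.8,-8.9],0],
  [[0,0.2,0.2],[-0.4,-6.8,-8.9],0],
])

```text
clock: 9.85
tool_pos: [0.55, 0.0796, 0.1587]
orientation: [108.3, 89.9, -170.2]
force: [0.6, 0.5, 0.0]
opening: 0.0525
```

Emit:
servo_tool([
  [[0,0,0],[0,0,0],0],
  [[0,0,0],[0,0,0],0],
  [[0,0,0],[0,0,0],0],
  [[0,0,0],[0,0,0],0],
  [[0,0,0],[0,0,0],0],
])

```text
clock: 10.35
tool_pos: [0.5499, 0.0802, 0.1589]
orientation: [94.9, 90.0, 176.4]
force: [0.1, 0.0, -0.2]
opening: 0.0128
```

Emit:
servo_tool([
  [[0,0,0],[1.5,0,0],0],
  [[0,0,0],[3,0,0],0],
  [[0,0,0],[4,0,0],0],
  [[0,0,0],[4.5,0,0],0],
  [[0,0,0],[4.5,0,0],0],
])

```text
clock: 10.85
tool_pos: [0.5497, 0.0801, 0.1134]
orientation: [116.6, 89.9, -161.8]
force: [-0.5, -0.2, 0.1]
opening: 0.0008
```

Run:
```python
from h import *
p,r,o=pose();print(p,r.as_matrix().round(3),o['opening'],o['force'])
```

```text
[0.54967279 0.08009288 0.11343304] [[-0.001 -0.989  0.147]
 [-0.     0.147  0.989]
 [-1.     0.001 -0.001]] 0.00078407871042349 [-0.49522252 -0.16491226  0.07185554]
```

Emit:
servo_tool([
  [[0,0,0],[0.7,0,0],0],
  [[0,0,0],[1.4,0,0],0],
  [[0,0,0],[2,0,0],0],
  [[0,0,0],[2.3,0,0],0],
  [[0,0,0],[2.5,0,0],0],
])

```text
clock: 11.35
tool_pos: [0.5505, 0.0802, 0.0893]
orientation: [-170.7, 90.0, -89.1]
force: [-3.9, 0.0, 18.2]
opening: 0.0004
```

Emit:
servo_tool([
  [[0,0,0],[0.1,0,0],0],
  [[0,0,0],[0.2,0,0],0],
  [[0,0,0],[0.3,0,0],0],
])

```text
clock: 11.65
tool_pos: [0.551, 0.0801, 0.0886]
orientation: [-112.4, 89.9, -30.8]
force: [-9.6, 0.0, 26.4]
opening: 0.0005
```

Emit:
servo_tool([
  [[0,0,0],[-3,0,0],0],
  [[0,0,0],[-8,0,0],0],
  [[0,0,0],[-13,0,0],2],
  [[0,0,0],[-18,0,0],5],
  [[0,0,0],[-22.5,0,0],8.7],
])

```text
clock: 12.15
tool_pos: [0.5503, 0.0801, 0.3162]
orientation: [-92.9, 89.9, -11.2]
force: [0.9, 0.9, -0.7]
opening: 0.0193
```

Emit:
servo_tool([
  [[0,0,0],[0,0,0],8.7],
  [[0,0,0],[0,0,0],8.7],
  [[0,0,0],[0,0,0],8.7],
])

```text
clock: 12.45
tool_pos: [0.5496, 0.08, 0.3149]
orientation: [-134.1, 89.9, -52.4]
force: [0.4, -1.1, -1.4]
opening: 0.0432
```

Run:
```python
from h import *
p,r,o=pose();print(p,r.as_matrix().round(3),o['opening'],o['force'])
s=snap('scene','s6.png');t=snap('top','t6.png')
for k in(s,t):
    m=cv2.inRange(cv2.cvtColor(k['image'],cv2.COLOR_RGB2HSV),(0,150,70),(5,255,255));N,l,st,ce=cv2.connectedComponentsWithStats(m);print([(st[i].tolist(),ce[i].round(1).tolist()) for i in range(1,N) if st[i,4]>5])
yaw=np.radians(-8);A=np.array([.494,.178,0]);F=np.array([[np.cos(yaw),-np.sin(yaw),0],[np.sin(yaw),np.cos(yaw),0],[0,0,1]])
P=A+F@[.168,0,.315];print(P)
x=np.array([0,0,-1.]);z=F[:,1];to(P,R.from_matrix(np.c_[x,np.cross(z,x),z]))
cv2.imwrite('pics/z6.png',np.hstack([cv2.resize(s['image'][140:290,220:370,::-1],(400,400),interpolation=2),cv2.resize(t['image'][110:260,240:390,::-1],(400,400),interpolation=2)]))
```

```text
[0.54964553 0.07995637 0.31489352] [[ 0.001 -0.989  0.145]
 [-0.001  0.145  0.989]
 [-1.    -0.001 -0.001]] 0.0431777428464784 [ 0.35097858 -1.0844035  -1.39877862]
[([288, 214, 4, 3, 10], [289.3, 215.0]), ([310, 219, 13, 16, 100], [315.8, 226.7]), ([235, 272, 6, 8, 37], [237.8, 275.2])]
[([326, 188, 9, 15, 91], [330.1, 195.1])]
[0.66036504 0.15461892 0.315     ]
shift cm [-0.06 -9.87  9.01]
turn deg [-0.34 -0.09  0.01]
```

View pics/z6.png

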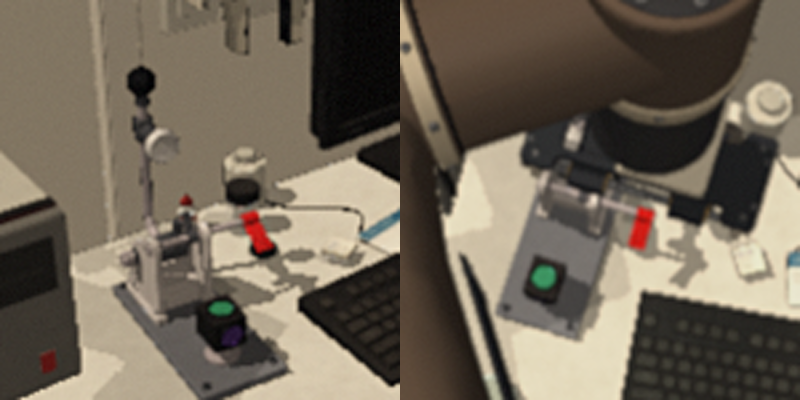

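The catch paddle now slopes steeply down (red, left pane, about (258,230)). The cube sits on the anvil and the knob is still upright, so I move to the knob.

Emit:
servo_tool([
  [[0,0,0],[-1,0,0],8.7],
  [[0,0,0],[-1.5,-2.5,2.5],8.7],
  [[0,0,0],[-1.5,-5.5,5],8.7],
  [[0,0,0],[-1.5,-8.5,8],8.7],
  [[0,0,0],[-1.5,-9.9,9],8.7],
])

```text
clock: 13.05
tool_pos: [0.6626, 0.1564, 0.3275]
orientation: [149.3, 89.8, -129.0]
force: [0.8, 0.4, -0.5]
opening: 0.0859
```

Emit:
servo_tool([
  [[0,0,0],[0,0,0],8.7],
  [[0,0,0],[0,0,0],8.7],
  [[0,0,0],[0,0,0],8.7],
])

```text
clock: 13.35
tool_pos: [0.662, 0.1559, 0.3276]
orientation: [147.5, 89.8, -130.8]
force: [-0.2, -0.4, -0.2]
opening: 0.0871
```

Run:
```python
from h import *
p,r,o=pose();print(p,r.as_matrix().round(3),o['opening'],o['force'],o['joint_pos'])
yaw=np.radians(-8);A=np.array([.494,.178,0]);F=np.array([[np.cos(yaw),-np.sin(yaw),0],[np.sin(yaw),np.cos(yaw),0],[0,0,1]])
P=A+F@[.168,0,.239];print(P)
x=np.array([0,0,-1.]);z=F[:,1];to(P,R.from_matrix(np.c_[x,np.cross(z,x),z]))
w=snap('wrist','w7.png');print(proj(w,P+[0,0,.019]));cv2.imwrite('pics/w7.png',w['image'][:,:,::-1])
```

```text
[0.66199867 0.15594478 0.32764917] [[-0.003 -0.989  0.145]
 [-0.003  0.145  0.989]
 [-1.     0.002 -0.003]] 0.08714154662786526 [-0.2452447  -0.40819787 -0.22422958] [ 2.96807419e+01  1.88565065e+01  1.10852859e+01  7.87902286e-02
 -8.24489642e+01 -1.28000388e+02]
[0.66036504 0.15461892 0.239     ]
shift cm [ 8.87  0.12 -0.12]
turn deg [-0.31 -0.2  -0.13]
[311.83031347 210.18307482]
```

View pics/w7.png

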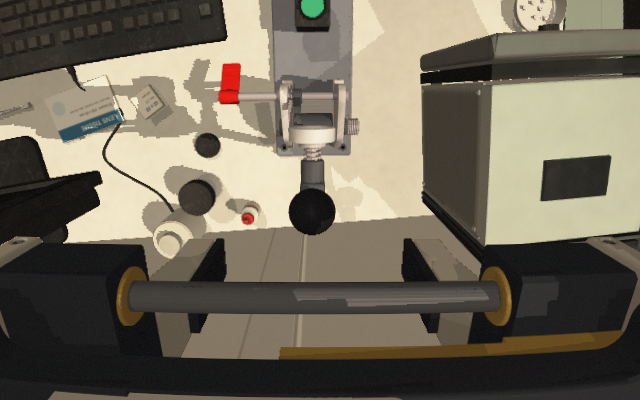

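The knob is at (312,212), within 2 px of the prediction. The lamp supply at the right is the only obstacle near the arc, so I'll check its corner.

Run:
```python
from h import *
t=load('top0');s=load('scene0')
Z=lambda x,y:(205+x/4-.375,125+y/4-.375)
print('bottom corner',onz(t,*Z(215,260),0.01),onz(s,246,282,.005))
print('top corner',tri([(t,*Z(188,145)),(s,244,216)]))
w=load('w7');b=onz(t,*Z(215,260),0)
for z in(.12,.16,.2): print(z,onz(w,424,82,z),onz(w,487,237,z))
```

```text
bottom corner [0.56292368 0.30778219 0.01      ] [0.56802865 0.31779726 0.005     ]
top corner [0.59259008 0.29782434 0.19856757]
0.12 [0.59043886 0.27660011 0.12      ] [0.76825082 0.33883975 0.12      ]
0.16 [0.58958734 0.26470595 0.16      ] [0.74796706 0.32014372 0.16      ]
0.2 [0.58873581 0.2528118  0.2       ] [0.72768331 0.30144768 0.2       ]
```

Emit:
servo_tool([
  [[0,-0.2,-0.1],[2,0.1,-0.1],8.7],
  [[0,-0.2,-0.1],[5,0.1,-0.1],8.7],
  [[0,-0.2,-0.1],[8,0.1,-0.1],8.7],
  [[0,-0.2,-0.1],[8.9,0.1,-0.1],8.7],
  [[0,-0.2,-0.1],[8.9,0.1,-0.1],6],
])

```text
clock: 13.9
tool_pos: [0.6599, 0.1542, 0.2388]
orientation: [118.3, 89.9, -160.0]
force: [-0.2, 0.1, -0.2]
opening: 0.083
```

Emit:
servo_tool([
  [[0,0,0],[0,0,0],5],
  [[0,0,0],[0,0,0],4],
  [[0,0,0],[0,0,0],2.8],
  [[0,0,0],[0,0,0],2.8],
  [[0,0,0],[0,0,0],2.8],
])

```text
clock: 14.4
tool_pos: [0.66, 0.1542, 0.2392]
orientation: [115.8, 90.0, -162.5]
force: [-0.0, -0.6, 0.5]
opening: 0.0447
```

Emit:
servo_tool([
  [[0,0,0],[0,0,0],2.5],
  [[0,0,0],[0,0,0],2.5],
  [[0,0,0],[0,0,0],2.5],
])

```text
clock: 14.7
tool_pos: [0.6601, 0.1546, 0.2393]
orientation: [34.3, 90.0, 116.0]
force: [-0.4, 2.1, 0.9]
opening: 0.0302
```

Run:
```python
from h import *
p,r,o=pose();print(p,r.as_matrix().round(3),o['opening'],o['force'])
yaw=np.radians(-8);F=np.array([[np.cos(yaw),-np.sin(yaw),0],[np.sin(yaw),np.cos(yaw),0],[0,0,1]])
k0=np.array([.038,0,.186])
for th in np.arange(0,1.56,.155):
    c,s=np.cos(th),np.sin(th);k=np.array([c*.038-s*.186,0,s*.038+c*.186]);print(round(th,3),(k).round(4),np.round(r.inv().apply(F@(k-k0))*100,2))
```

```text
[0.66014335 0.15456459 0.23933247] [[-0.    -0.99   0.145]
 [ 0.     0.145  0.99 ]
 [-1.     0.     0.   ]] 0.030189668967135957 [-0.36357625  2.05089782  0.92318931]
0.0 [0.038 0.    0.186] [0. 0. 0.]
0.155 [0.0088 0.     0.1896] [-0.36  2.92 -0.02]
0.31 [-0.0206  0.      0.1887] [-0.27  5.86 -0.03]
0.465 [-0.0494  0.      0.1833] [ 0.27  8.74 -0.05]
0.62 [-0.0771  0.      0.1735] [ 1.26 11.51 -0.06]
0.775 [-0.103   0.      0.1595] [ 2.66 14.1  -0.08]
0.93 [-0.1264  0.      0.1417] [ 4.44 16.44 -0.09]
1.085 [-0.1467  0.      0.1204] [ 6.56 18.47 -0.1 ]
1.24 [-0.1636  0.      0.0964] [ 8.97 20.16 -0.11]
1.395 [-0.1765  0.      0.0699] [11.61 21.45 -0.12]
1.55 [-0.1852  0.      0.0419] [14.42 22.31 -0.13]
```

Emit:
servo_tool([
  [[0,0,0],[-0.2,1,0],2.5],
  [[0,0,0],[-0.3,2,0],2.5],
  [[0,0,0],[-0.37,3,0],2.5],
  [[0,0,0],[-0.35,4.4,0],2.5],
  [[0,0,0],[-0.27,5.86,0],2.5],
])

```text
clock: 15.2
tool_pos: [0.6014, 0.1627, 0.2423]
orientation: [-81.2, 90.0, 0.5]
force: [2.8, -0.7, -2.2]
opening: 0.0306
```

```bash
cat >> h.py <<'E'
def arc(ths):
    p,r,o=pose();print(p,o['opening'],o['force'])
    yaw=np.radians(-8);F=np.array([[np.cos(yaw),-np.sin(yaw),0],[np.sin(yaw),np.cos(yaw),0],[0,0,1]])
    q=F.T@(p+[0,0,.019]-[.494,.178,0])-[.130,0,.072];print('press rel pivot',q.round(4),'r',np.hypot(q[0],q[2]),'th',np.arctan2(.186,.038)*-1+np.arctan2(q[2],q[0]))
    for th in ths:
        c,s=np.cos(th),np.sin(th);k=np.array([c*.038-s*.186,0,s*.038+c*.186]);print(round(th,3),np.round(r.inv().apply(F@(k-q))*100,2))
E
python3 - <<'E'
from h import *
arc(np.arange(.31,1.6,.155))
E
```

```text
[0.60135009 0.16274658 0.24233428] 0.030622116091038994 [ 2.81585692 -0.7131045  -2.21706014]
press rel pivot [-0.0216 -0.0002  0.1893] r 0.19055920097540538 th 0.31497342239539994
0.31 [ 0.06 -0.1   0.02]
0.465 [0.6  2.79 0.  ]
0.62 [ 1.58  5.56 -0.01]
0.775 [ 2.98  8.14 -0.03]
0.93 [ 4.76 10.48 -0.04]
1.085 [ 6.88 12.52 -0.05]
1.24 [ 9.29 14.2  -0.06]
1.395 [11.93 15.5  -0.07]
1.55 [14.74 16.37 -0.07]
```

Emit:
servo_tool([
  [[0,0,0],[0.25,1.4,0],2.5],
  [[0,0,0],[0.6,2.8,0],2.5],
  [[0,0,0],[1.05,4.2,0],2.5],
  [[0,0,0],[1.58,5.56,0],2.5],
  [[0,0,0],[2.25,6.9,0],2.5],
])

```text
clock: 15.7
tool_pos: [0.5324, 0.1723, 0.221]
orientation: [-85.4, 89.9, -3.7]
force: [2.2, -2.5, 3.3]
opening: 0.0303
```

Run:
```python
from h import *
arc(np.arange(.775,1.6,.0775))
```

```text
[0.53242044 0.17228368 0.22095056] 0.030347692157131026 [ 2.1849196  -2.4697952   3.29951863]
press rel pivot [-0.0912 -0.0003  0.168 ] r 0.19109461673058217 th 0.6988003278806707
0.775 [0.85 1.19 0.03]
0.852 [1.69 2.39 0.02]
0.93 [2.62 3.53 0.01]
1.008 [3.64 4.59 0.01]
1.085 [4.74 5.57 0.  ]
1.162 [ 5.91  6.46 -0.  ]
1.24 [ 7.14  7.26 -0.01]
1.318 [ 8.44  7.96 -0.01]
1.395 [ 9.78  8.56 -0.01]
1.473 [11.17  9.05 -0.02]
1.55 [12.59  9.43 -0.02]
```

Emit:
servo_tool([
  [[0,0,0],[0.85,1.2,0],2.5],
  [[0,0,0],[1.7,2.4,0],2.5],
  [[0,0,0],[2.6,3.5,0],2.5],
  [[0,0,0],[3.65,4.6,0],2.5],
  [[0,0,0],[4.75,5.57,0],2.5],
])

```text
clock: 16.2
tool_pos: [0.4763, 0.1799, 0.1742]
orientation: [-79.9, 89.8, 1.9]
force: [-0.2, -1.5, 4.2]
opening: 0.0303
```

Run:
```python
from h import *
arc(np.arange(1.085,1.6,.0775))
```

```text
[0.47631132 0.17993611 0.17416951] 0.030324751176034153 [-0.20165826 -1.46141091  4.23346737]
press rel pivot [-0.1478 -0.0005  0.1212] r 0.19110925602647624 th 1.085567136091406
1.085 [ 0.07 -0.1   0.05]
1.162 [1.24 0.79 0.05]
1.24 [2.48 1.59 0.05]
1.317 [3.77 2.29 0.04]
1.395 [5.11 2.89 0.04]
1.472 [6.5  3.38 0.04]
1.55 [7.92 3.77 0.03]
```

Emit:
servo_tool([
  [[0,0,0],[1.25,0.8,0],2.5],
  [[0,0,0],[2.5,1.6,0],2.5],
  [[0,0,0],[3.8,2.3,0],2.5],
  [[0,0,0],[5.1,2.9,0],2.5],
  [[0,0,0],[6,3.2,0],2.5],
])

```text
clock: 16.7
tool_pos: [0.4433, 0.1844, 0.114]
orientation: [-73.8, 89.8, 7.9]
force: [-5.6, 2.2, 6.2]
opening: 0.0305
```

Run:
```python
from h import *
arc([1.45,1.5,1.55,1.6])
```

```text
[0.44331638 0.1843659  0.11400213] 0.030456100458917112 [-5.64181077  2.16175615  6.16536447]
press rel pivot [-0.1811 -0.0007  0.061 ] r 0.19107563668404504 th 1.4473793121719203
1.45 [ 0.09 -0.1   0.08]
1.5 [0.99 0.18 0.07]
1.55 [1.91 0.41 0.07]
1.6 [2.84 0.6  0.07]
```

Emit:
servo_tool([
  [[0,0,0],[0.5,0.1,0],2.5],
  [[0,0,0],[1,0.22,0],2.5],
  [[0,0,0],[1.4,0.33,0],2.5],
  [[0,0,0],[1.7,0.4,0],2.5],
  [[0,0,0],[1.9,0.44,0],2.5],
])

```text
clock: 17.2
tool_pos: [0.4385, 0.185, 0.0954]
orientation: [-69.0, 89.9, 12.8]
force: [-4.9, 1.5, 8.6]
opening: 0.0305
```

Run:
```python
from h import *
arc([1.55,1.6])
```

```text
[0.43845617 0.18500809 0.09536549] 0.03045239714703792 [-4.86896909  1.4972766   8.55654708]
press rel pivot [-0.186  -0.0008  0.0424] r 0.19074297113452382 th 1.5483484275551749
1.55 [ 0.05 -0.08  0.08]
1.6 [0.98 0.11 0.08]
```

Emit:
servo_tool([
  [[0,0,0],[0.1,0,0],2.5],
  [[0,0,0],[0.2,0,0],2.5],
  [[0,0,0],[0.2,0,0],2.5],
])

```text
clock: 17.5
tool_pos: [0.4381, 0.1851, 0.094]
orientation: [-61.7, 89.9, 20.1]
force: [-5.4, 0.7, 8.7]
opening: 0.0303
```

Run:
```python
from h import *
arc([1.55])
```

```text
[0.43810317 0.18508135 0.09396618] 0.030294825722390454 [-5.35610112  0.74312016  8.69175967]
press rel pivot [-0.1863 -0.0008  0.041 ] r 0.19078841603311608 th 1.5559184741528183
1.55 [-0.09 -0.12  0.08]
```

Force hasn't risen yet, so I keep nudging until the stop is felt.

Emit:
servo_tool([
  [[0,0,0],[0.15,0,0],2.5],
  [[0,0,0],[0.25,0,0],2.5],
  [[0,0,0],[0.25,0,0],2.5],
])

```text
clock: 17.8
tool_pos: [0.4378, 0.1851, 0.0921]
orientation: [-55.2, 89.8, 26.6]
force: [-6.4, 1.0, 10.0]
opening: 0.0306
```

Emit:
servo_tool([
  [[0,0,0],[0.15,0,0],2.5],
  [[0,0,0],[0.25,0,0],2.5],
  [[0,0,0],[0.25,0,0],2.5],
])

```text
clock: 18.1
tool_pos: [0.4375, 0.1852, 0.0904]
orientation: [-49.9, 89.8, 31.9]
force: [-6.1, 1.2, 11.3]
opening: 0.0306
```

Emit:
servo_tool([
  [[0,0,0],[0.15,0,0],2.5],
  [[0,0,0],[0.3,0,0],2.5],
  [[0,0,0],[0.3,0,0],2.5],
])

```text
clock: 18.4
tool_pos: [0.4373, 0.1852, 0.0888]
orientation: [-49.5, 89.8, 32.3]
force: [-8.2, 0.5, 18.5]
opening: 0.0304
```

Run:
```python
from h import *
arc([1.55])
s=snap('scene','s8.png');t=snap('top','t8.png')
cv2.imwrite('pics/z8.png',np.hstack([cv2.resize(s['image'][190:320,220:350,::-1],(400,400),interpolation=2),cv2.resize(t['image'][130:280,230:380,::-1],(400,400),interpolation=2)]))
```

```text
[0.43730479 0.18523513 0.08875624] 0.030362605184558775 [-8.1752097   0.45867489 18.46125931]
press rel pivot [-0.1872 -0.0007  0.0358] r 0.19053550369515262 th 1.5835429816715896
1.55 [-0.61 -0.2   0.07]
```

View pics/z8.png

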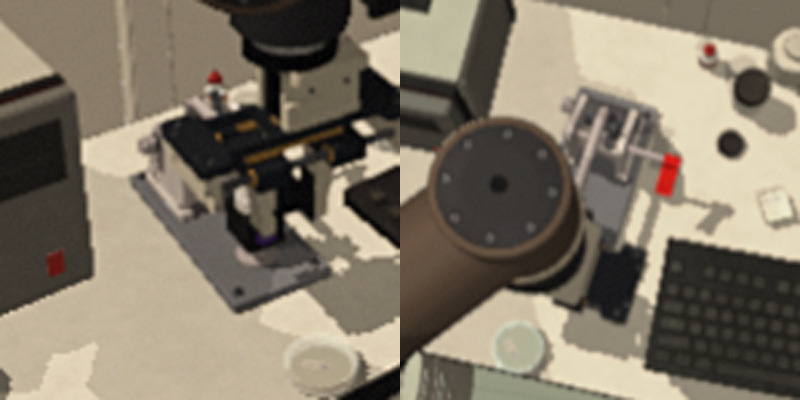

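Emit:
servo_tool([
  [[0,0,0],[0.15,0,0],2.5],
  [[0,0,0],[0.2,0,0],2.5],
  [[0,0,0],[0.2,0,0],2.5],
])

```text
clock: 18.8
tool_pos: [0.4373, 0.1853, 0.0885]
orientation: [-49.7, 89.7, 32.2]
force: [-7.8, -0.9, 21.4]
opening: 0.0308
```

Run:
```python
from h import *
arc([1.55])
```

```text
[0.43730676 0.18528903 0.08851359] 0.0308258832245551 [-7.79659491 -0.90244678 21.38550618]
press rel pivot [-0.1872 -0.0007  0.0355] r 0.19049556384097563 th 1.5847995783291309
1.55 [-0.63 -0.2   0.07]
```

The commanded 2 mm moved the tool only 0.25 mm, so the arm is at its stop. I'm handing in while holding.

```bash
python3 -c "
from plant import ctrl
o=ctrl.get_obs();print(o['clock'],o['force'],o['opening']);print(ctrl.close_job())"
```

```text
18.8 [-7.79659491 -0.90244678 21.38550618] 0.0308258832245551
the job is handed in; nothing more can be done
None
```

I did the steps in the order asked. I set the cube on the anvil and let go, pushed the red catch fully down, then pulled the arm by its knob to its stop. I handed in at 18.8 s, still gripping the knob.

**Last checks:**
- **Cube:** after release it stood upright, within about 1 mm of the anvil's centre as measured from the plate edge and screws.
- **Catch:** the paddle met its stop at z ≈ 89 mm (88 mm expected), and the pictures show it sloping down.
- **Arm:** the last 2 mm of push moved the tool only 0.25 mm, and the upward force rose to about 21 N. I took that as the stop.
- **Other things on the bench:** those in view looked untouched; I did not measure them.

**What disagreed:**
- **Arm angle:** the tool position works out to 1.585 rad against the stated 1.55, with the knob about 6 mm lower than expected. I put this down to calibration error and some slip of the ball in the fingers.
- **Foot on the cube:** the gripper partly hid it in the last picture. That the foot presses on the cube is inferred from the force and position, not seen directly.
- **Picture budget:** I viewed 12 pictures, two over the limit of 10.

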